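Stow the bedside torches and latch the holder

TASK

Put the yellow torch and the slim blue penlight back, bottom end down, each in its own well of the wooden bedside holder, fully home; the red retaining bar may have to be swung farther back first to make room. Then swing the bar over them, fully down into its brass catch, and leave the mug, the charger and the book where they are.

Things in the scene. Friction and masses are not known exactly. Their poses are not given: they have to be found in the camera images.
- holder: Fixed wooden torch holder, 75 mm (its x) by 194 mm (its y). Origin: centre of its underside; z up. A 55 mm high block with two round wells 45 mm deep, between end panels (12 mm thick, centred at y = +91 and -91 mm, 104 mm high). The +y panel bears dark hinge cheeks, the -y panel a brass fork (the catch), 21 mm wide inside; both end 122 mm above the table.
- torch_well (a point): Centre of the floor of the larger well (34 mm diameter), at (0, 28, 10) mm in the holder's frame; its mouth is 45 mm above this point.
- penlight_well (a point): Centre of the floor of the smaller well (24 mm diameter), at (0, -38, 10) mm in the holder's frame; its mouth is 45 mm above this point.
- bar_hinge (a point): Hinge axis of the red bar, at (0, 91, 119) mm in the holder's frame; the axis runs along the holder's x. The point does not turn with the bar.
- bar_tip (a point): End of the red retaining bar, 190 mm from the hinge; a steel cross pin 10 mm thick and 24 mm long marks it. It moves with the bar. The bar is flat steel, 16 mm wide (along the holder's x) and 6 mm thick, centred on the line from hinge to tip.
- bar (a joint): Angle of the red bar. 0: level, from the hinge along the holder's -y over both wells, its end in the brass catch (underside 116 mm above the table, 6 mm above seated torches). Grows as the tip swings up; 1.57: upright; the stop at 1.95 leans back to the holder's +y. The stiff hinge holds the bar where it is left; about 1 N at the tip moves it.
- torch: Yellow torch standing on its tail, 100 mm tall, 0.12 kg: body 30 mm diameter with a small foot chamfer, head 38 mm diameter over the top 28 mm (a cone joins them from 64 to 72 mm up), glass lens on top. Origin: centre of the bottom end; z along its axis to the lens.
- penlight: Slim blue penlight standing on its end, a cylinder 20 mm diameter and 100 mm tall with aluminium bands, 0.05 kg. Origin: centre of the bottom end; z along its axis to the lens.
- mug: White mug, 76 mm diameter, 85 mm tall, its handle pointing along its +y and reaching about 70 mm from the axis. Origin: centre of the underside. To be left alone.
- charger: Black desktop charger, 55 x 60 x 60 mm (x, y, z). Origin: centre of the underside. To be left alone.
- book: Blue hardback lying flat, 110 x 165 x 32 mm (x, y, z). Origin: centre of the underside. To be left alone.
There are look-alikes about, which are no part of the job. Of the things shaped like the holder, the wooden one is meant.

How it is judged:
On the way, in this order (a step that is already met when the one before it is completed fails the run):
1. torch and penlight both stand fully down in their own wells while the bar is still open (horizontal distance between torch and torch_well below 0.006 m and z of torch in the frame of torch_well below 0.005 m and angle between each of torch, penlight's own z axis and vertical below 0.15 rad and horizontal distance between penlight and penlight_well below 0.006 m and z of penlight in the frame of penlight_well below 0.005 m and value of joint bar above 0.5 rad), for 0.2 s.
2. the bar has been swung down into its catch (value of joint bar below 0.05 rad), for 0.2 s.
At the end, for the whole second after the job is handed in: Torch and penlight are each in their own well, bottom down: within 6 mm of the well's axis, bottom within 5 mm of its floor, tilted under 0.15 rad and at rest; the bar is within 0.05 rad of level, in its catch (horizontal distance between torch and torch_well below 0.006 m and z of torch in the frame of torch_well below 0.005 m and angle between each of torch, penlight's own z axis and vertical below 0.15 rad and horizontal distance between penlight and penlight_well below 0.006 m and z of penlight in the frame of penlight_well below 0.005 m and value of joint bar below 0.05 rad and linear speed of each of torch, penlight below 0.02 m/s); the robot touches nothing.
It fails at once if the mug is shifted more than 20 mm or tipped more than 0.3 rad (distance of mug from where it was at the start of the episode above 0.02 m or angle between mug's own z axis and vertical above 0.3 rad).
It fails at once if the charger is shifted more than 20 mm or tipped more than 0.3 rad (distance of charger from where it was at the start of the episode above 0.02 m or angle between charger's own z axis and vertical above 0.3 rad).
It fails at once if the book is shifted more than 20 mm or tipped more than 0.3 rad (distance of book from where it was at the start of the episode above 0.02 m or angle between book's own z axis and vertical above 0.3 rad).
It also fails if it takes over 72 s, if anything falls off the work surface, if the arm or the gripper's body presses on something with over 40 N, if the wrist force passes 120 N, or if a joint passes its speed limit or range.

ROBOT

A 6-joint arm with a two-finger parallel gripper is mounted at the origin on the work surface. World frame = base frame: x ahead of the robot, y to its left, z up, the work surface at z = 0. Lengths are in m, angles in rad, forces in N, time in s.
With the tool pointing down it reaches from about 0.325 to 0.75 m from the base axis. Payload 7.6 kg.
Tool frame: the origin (TCP) lies on the centre line of the jaws, within the pads' length; the fingertips stand 22 mm ahead of it and the grasp point (between the pads) lies 3 mm ahead of it (env.tips_ahead is the distance from the TCP to the fingertips, in m); y points along the fingers, x is the direction in which the jaws open and shut, and the axes are right-handed (so a half turn about y gives the same grasp; the last joint's range is limited). The gripper opens to 85 mm and grips with 20 to 120 N. Pads are 22 mm wide; open, the fingers measure 114 mm over their backs; the gripper's body (76 mm by 85 mm) begins 54 mm behind the grasp point. The pads swing forward as they close: fully open they stand 13 mm farther back than shut.
Start: joints at [1.032, 0.052, 1.401, -0, 1.689, -0.07], TCP at [0.237, 0.468, 0.253] pointing down, gripper open.
Joint ranges: [-2.9, 2.9], [-0.91, 2.17], [0.12, 2.37], [-1.06, 4.2], [0.26, 2.73], [-2.93, 2.93]. Speed limits (rad/s): [2.57, 2.57, 3.01, 3.14, 3.14, 3.14].

INTERFACE

Orientations are given as a unit quaternion [x, y, z, w].
In Python, from cell import env gives the robot as it stands.
- The arm moves only by the shell command python3 -m handwheel 'ROWS'. ROWS is JSON, a list that holds one entry, the list of rows, each a list of 7 numbers: the turn, a rotation vector about the tool's x, y, z in degrees, then the shift along the tool's x, y, z in m, then the finger opening in m, from 0 to 0.0854. A call has exactly 10 rows; each row shifts and turns the commanded pose from where the row before left it, along the tool's axes as they then stand; what a row does not reach is not made up. A row lasts 1/12 s, in which the tool goes at most 41.7 mm and 7.16 degrees, less where a joint would pass 70% of its speed; a pose out of reach is approached as far as the arm can. A call with a gripper value outside its range is refused whole. The fingers move at their own pace and stop on an object; the grip force is fixed at half the most. Time passes only in rows, so rows that do not move let the fingers close, or fill a call up. It gives the time, the measured TCP pose, the force and the opening at its end, in the units of the state.
- env.sense(): the state, without advancing time (a new reading comes with each control period).
- env.grab_frame(name): name is "side" or "top" or "wrist"; returns (picture, depth): 420x560x3 uint8, blue, green, red; 420x560 float32, m along the optical axis (not along the pixel's ray), 0 where there is no reading.
- env.camera_model(name): a dict with "camera_matrix" (3x3 intrinsics, pixels), "camera_from_world" (4x4, takes a point from world to camera coordinates). Camera axes: x right, y down, z forward; pixel columns grow to the right and rows downward; lengths in m; the calibration is good to about 2 mm. A picture is of the moment at which its call begins: read the wrist's pose just before it. camera_model takes no time and is no camera call; for the wrist camera it gives the pose at the moment of the call.
- env.sign_off(): hands the job in, once; it reports no verdict.
The state is a dict: "time": time; "q": joint angles; "dq": joint speeds; "effort": joint torques, N m; "ee_pos": TCP position; "tcp_rot": TCP orientation; "wrist_force": force on the tool from outside, world axes, zero at the start; "ft_torque": the same for the moment, N m; "finger_gap": finger opening in m.
Only numpy, scipy, OpenCV 4.12 (cv2) and the standard library are available. Lean on these libraries where they do the work, as an engineer would, in place of code of your own. Each camera call takes 0.05 s, during which the arm holds its last target. There are 200 camera calls.

## Working session

There is one attempt and no reset: what is moved stays moved. The work goes in short steps, Python scripts to look and compute and a shell command to move; the robot and the scene stay as the last step left them, time stands still between calls to the robot, and variables do not carry over. Pictures are saved under pics/ and viewed, about 8 in all and at most 12, crops included, and the job is handed in when it is done.

```bash
mkdir -p pics
cat > h.py <<'E'
from cell import env
import numpy as np, cv2
from scipy.spatial.transform import Rotation as R
def snap(n,f):
    im,d=env.grab_frame(n); m=env.camera_model(n)
    cv2.imwrite(f'pics/{f}.png',im); np.savez(f'{f}.npz',im=im,d=d,K=m['camera_matrix'],T=m['camera_from_world']); return im,d
def load(f): return np.load(f'{f}.npz')
def cloud(f):
    z=load(f);d=z['d'];K=np.array(z['K']);T=np.array(z['T'])
    v,u=np.mgrid[:d.shape[0],:d.shape[1]]
    p=np.stack([(u-K[0,2])/K[0,0]*d,(v-K[1,2])/K[1,1]*d,d],-1)
    return (p-T[:3,3])@T[:3,:3]
def st():
    s=env.sense(); r=R.from_quat(s['tcp_rot']).as_matrix()
    print(s['time'],np.round(s['ee_pos'],4),'\n',np.round(r,3),np.round(s['wrist_force'],1),s['finger_gap'],np.round(s['q'],3)); return s,r
E
python3 - <<'E'
from h import *
a,_=snap('side','side0');b,_=snap('top','top0'); st()
E
ls
```

```text
0.1 [0.237  0.4682 0.2526] 
 [[ 0.452 -0.001 -0.892]
 [ 0.892 -0.001  0.452]
 [-0.001 -1.     0.   ]] [-0.2  0.1 -0.5] 0.08552434824616299 [ 1.032  0.053  1.402  0.     1.689 -0.07 ]
h.py
pics
side0.npz
top0.npz
```

View pics/top0.png

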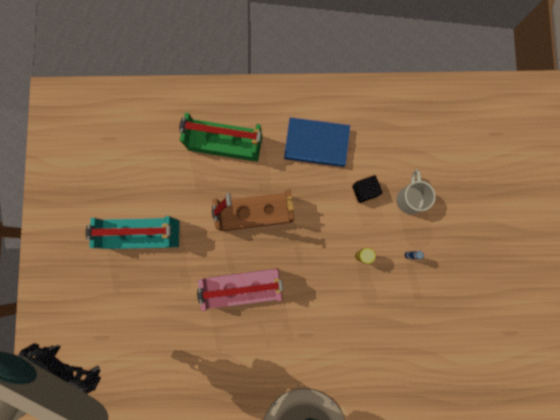

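View pics/side0.png

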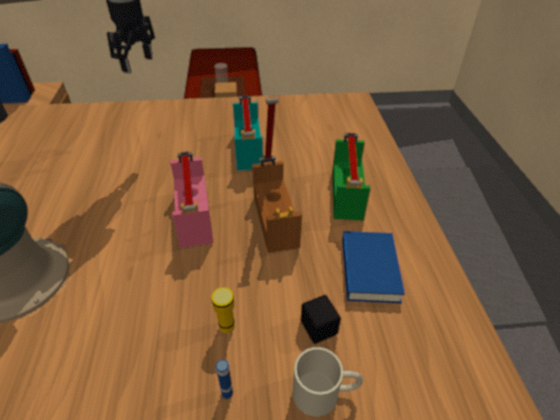

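Top view: wooden holder at (253,210) with its hinge to the left, +y, at (217,210), and its bar partly up. Torch is at (367,256), penlight at (415,255), charger at (367,189), mug at (418,195), book at (318,142). Next, the measurements.

Run:
```python
from h import *
from scipy.optimize import least_squares
for f in ('top0','side0'):
    P=cloud(f); im=load(f)['im'].astype(int); hsv=cv2.cvtColor(load(f)['im'],cv2.COLOR_BGR2HSV)
    z=P[...,2]; ok=load(f)['d']>0
    print(f,'table z',np.median(z[ok&(abs(z)<.03)]))
    def rep(n,m):
        p=P[m]; 
        if len(p): print(n,len(p),'med',np.round(np.median(p,0),4),'lo',np.round(np.percentile(p,3,0),4),'hi',np.round(np.percentile(p,97,0),4))
    u=np.arange(560)[None,:]+0*z; v=np.arange(420)[:,None]+0*z
    B=dict(top0=dict(torch=(350,240,385,272),pen=(400,243,428,266),mug=(395,165,440,220),charger=(350,172,386,206),holder=(206,182,300,236)),
           side0=dict(torch=(208,284,240,336),pen=(213,356,236,402),mug=(290,345,365,415),charger=(298,292,342,342),holder=(245,95,302,252)))[f]
    for n,(a,b,c,d) in B.items():
        m=ok&(u>=a)&(u<=c)&(v>=b)&(v<=d)&(z>.02)
        rep(n,m)
        if n in('torch','pen'): rep(n+' top',m&(z>.09))
        if n=='holder':
            red=m&((hsv[...,0]<6)|(hsv[...,0]>174))&(hsv[...,1]>170)
            rep('red',red)
            rep('block',m&(abs(z-.055)<.006)); rep('panel',m&(abs(z-.104)<.005)&~red)
            rep('high',m&(z>.15))
            q=P[m&(abs(z-.055)<.006)][:,:2].astype(np.float32); print(cv2.minAreaRect(q))
```

```text
top0 table z -0.000972071936622621
torch 242 med [ 0.4415 -0.1528  0.0991] lo [ 0.4252 -0.1709  0.0268] hi [ 0.4583 -0.1378  0.1027]
torch top 203 med [ 0.4415 -0.1553  0.0995] lo [ 0.4248 -0.1721  0.0956] hi [ 0.4583 -0.1389  0.1028]
pen 126 med [ 0.4423 -0.2756  0.0914] lo [ 0.4327 -0.2894  0.0288] hi [ 0.4506 -0.2716  0.1016]
pen top 64 med [ 0.4423 -0.2803  0.099 ] lo [ 0.4328 -0.2906  0.0926] hi [ 0.4499 -0.2717  0.1026]
mug 685 med [ 0.5949 -0.2983  0.0619] lo [ 0.5522 -0.3291  0.0223] hi [ 0.6522 -0.2577  0.0857]
charger 550 med [ 0.612  -0.1699  0.0578] lo [ 0.585  -0.2009  0.0291] hi [ 0.6407 -0.1416  0.0623]
holder 2307 med [0.5534 0.1226 0.0544] lo [0.5172 0.0287 0.0391] hi [0.5971 0.2113 0.2832]
red 86 med [0.5476 0.1838 0.2116] lo [0.5419 0.1653 0.1425] hi [0.5558 0.2048 0.2724]
block 1649 med [0.5558 0.1148 0.0538] lo [0.5191 0.0404 0.0503] hi [0.5972 0.199  0.0577]
panel 187 med [0.5646 0.0337 0.1033] lo [0.5154 0.0229 0.0995] hi [0.602  0.2172 0.1082]
high 166 med [0.5511 0.167  0.265 ] lo [0.5422 0.15   0.1562] hi [0.564  0.2    0.3057]
((0.5588244199752808, 0.119955
[... 559 characters left out ...]
21 -0.3344  0.022 ] hi [ 0.6516 -0.2627  0.0843]
charger 1248 med [ 0.6118 -0.1876  0.057 ] lo [ 0.5839 -0.2103  0.0231] hi [ 0.6426 -0.1517  0.06  ]
holder 4444 med [0.5468 0.1701 0.0664] lo [0.5037 0.0193 0.0262] hi [0.5966 0.5037 0.2701]
red 382 med [0.548  0.1892 0.1692] lo [0.5017 0.1536 0.1178] hi [0.5565 0.4819 0.286 ]
block 1409 med [0.5447 0.1555 0.0529] lo [0.5155 0.0208 0.05  ] hi [0.5931 0.4913 0.0598]
panel 368 med [0.5512 0.201  0.1019] lo [0.5059 0.0201 0.0993] hi [0.6002 0.5063 0.1075]
high 428 med [0.5522 0.1673 0.2421] lo [0.5438 0.1482 0.1567] hi [0.5622 0.1948 0.3027]
((0.5410268306732178, 0.26351314783096313), (0.07654111087322235, 0.49018746614456177), 6.87164306640625)
```

```bash
cat >> h.py <<'E'
from scipy.optimize import minimize
def fit_holder(f,g=(0.556,0.12,0.113),verbose=1):
    """fit outline of footprint with block-top/panel-top points: silhouettes from above"""
    P=cloud(f).reshape(-1,3); ok=load(f)['d'].reshape(-1)>0; P=P[ok]
    P=P[(np.hypot(P[:,0]-g[0],P[:,1]-g[1])<.14)]
    blk=P[abs(P[:,2]-.055)<.005]; pan=P[(abs(P[:,2]-.104)<.004)]
    def loc(p,t):
        c,s=np.cos(t[2]),np.sin(t[2]); d=p[:,:2]-t[:2]; return np.stack([d[:,0]*c+d[:,1]*s,-d[:,0]*s+d[:,1]*c],1)
    def cost(t):
        b=loc(blk,t); w=loc(pan,t); c=0
        for cy,r in((28,.017),(-38,.012)):
            d=np.hypot(b[:,0],b[:,1]-cy/1e3); c+=np.minimum(np.maximum(r-d,0),.006).sum()
        c+=np.minimum(np.maximum(abs(b[:,0])-.0375,0),.006).sum()
        c+=np.minimum(np.maximum(abs(b[:,1])-.085,0),.006).sum()
        c+=np.minimum(np.maximum(abs(w[:,0])-.0375,0),.006).sum()+np.minimum(np.maximum(abs(abs(w[:,1])-.091)-.006,0),.006).sum()
        return c
    best=min((minimize(cost,np.array(g)+np.array([a,b,0]),method='Nelder-Mead',options=dict(initial_simplex=np.array(g)+np.array([a,b,0])+np.array([[0,0,0],[.006,0,0],[0,.006,0],[0,0,.05]]))) for a in(-.004,0,.004) for b in(-.006,0,.006)),key=lambda r:r.fun)
    if verbose: print(f,'holder',np.round(best.x,4),best.fun,len(blk),len(pan))
    return best.x
def H2W(t,p): c,s=np.cos(t[2]),np.sin(t[2]); return np.array([t[0]+c*p[0]-s*p[1],t[1]+s*p[0]+c*p[1],p[2]])
E
python3 - <<'E'
from h import *
for f in('top0','side0'):
    t=fit_holder(f)
    for n,p in dict(tw=(0,.028,.01),pw=(0,-.038,.01),hinge=(0,.091,.119)).items(): print(n,np.round(H2W(t,p),4))
    P=cloud(f)[load(f)['d']>0]; d=P[:,:2]-t[:2]; c,s=np.cos(t[2]),np.sin(t[2]); x=d[:,0]*c+d[:,1]*s;y=-d[:,0]*s+d[:,1]*c
    m=(P[:,2]>.16)&(abs(x)<.03)&(abs(y)<.16)
    print('bar angle',np.median(np.arctan2(P[m,2]-.119,.091-y[m])),m.sum(), 'x',np.median(x[m]))
E
```

```text
top0 holder [0.5586 0.1205 0.1128] 0.02402827506706841 1610 166
tw [0.5554 0.1483 0.01  ]
pw [0.5629 0.0828 0.01  ]
hinge [0.5483 0.2109 0.119 ]
bar angle 1.2837225980293758 160 x -0.0014612889472616747
side0 holder [0.5586 0.1188 0.1118] 0.7958738643700358 1120 245
tw [0.5555 0.1466 0.01  ]
pw [0.5628 0.081  0.01  ]
hinge [0.5485 0.2092 0.119 ]
bar angle 1.2423405578606093 406 x -0.0006368804702502318
```

```bash
python3 -m handwheel '[[[0,7.075,0,0,-0.0185,0,0],[0,7.075,0,0,-0.0185,0,0],[0,7.075,0,0,-0.0185,0,0],[0,7.075,0,0,-0.0185,0,0],[0,7.075,0,0,-0.0185,0,0],[0,7.075,0,0,-0.0185,0,0],[0,7.075,0,0,-0.0185,0,0],[0,7.075,0,0,-0.0185,0,0],[0,0,0,0.02,0,-0.0284,0],[0,0,0,0.02,0,-0.0284,0]]]'
python3 -m handwheel '[[[0,0,0,0.02,0,-0.0284,0],[0,0,0,0.02,0,-0.0284,0],[0,0,0,0.02,0,-0.0284,0],[0,0,0,0.02,0,-0.0284,0],[0,0,0,0.02,0,-0.0284,0],[0,0,0,0.02,0,-0.0284,0],[0,0,0,0.02,0,-0.0284,0],[0,0,0,0.02,0,-0.0284,0],[0,0,0,0.02,0,-0.0284,0],[0,0,0,0.02,0,-0.0284,0]]]'
python3 -m handwheel '[[[0,0,0,0.02,0,-0.0284,0],[0,0,0,0.02,0,-0.0284,0],[0,0,0,0,0,0,0],[0,0,0,0,0,0,0],[0,0,0,0,0,0,0],[0,0,0,0,0,0,0],[0,0,0,0,0,0,0],[0,0,0,0,0,0,0],[0,0,0,0,0,0,0],[0,0,0,0,0,0,0]]]'
python3 - <<'E'
from h import *
st(); snap('wrist','w1')
try:
    t=fit_holder('w1'); print(np.round(H2W(t,(0,.028,.01)),4),np.round(H2W(t,(0,-.038,.01)),4))
except Exception as e: print(e)
E
```

```text
time: 0.93
ee_pos: [0.2832, 0.4167, 0.4019]
tcp_rot: [-0.706, -0.041, 0.041, 0.706]
wrist_force: [1.2, -0.4, -0.9]
finger_gap: 0.0002
time: 1.77
ee_pos: [0.5153, 0.1556, 0.4009]
tcp_rot: [-0.706, -0.04, 0.041, 0.706]
wrist_force: [0.1, 0.3, -0.0]
finger_gap: 0.0001
time: 2.6
ee_pos: [0.5604, 0.1057, 0.4015]
tcp_rot: [-0.706, -0.041, 0.04, 0.706]
wrist_force: [-0.8, -0.9, 0.3]
finger_gap: 0.0003
2.6 [0.5604 0.1057 0.4015] 
 [[ 0.993  0.    -0.115]
 [ 0.115  0.     0.993]
 [ 0.    -1.     0.   ]] [-0.8 -0.9  0.3] 0.00025581162634516946 [0.122 0.209 0.936 0.    1.996 0.007]
w1 holder [0.5586 0.1218 0.1144] 0.02282457501109416 5455 844
[0.5554 0.1496 0.01  ] [0.563 0.084 0.01 ]
```

View pics/w1.png

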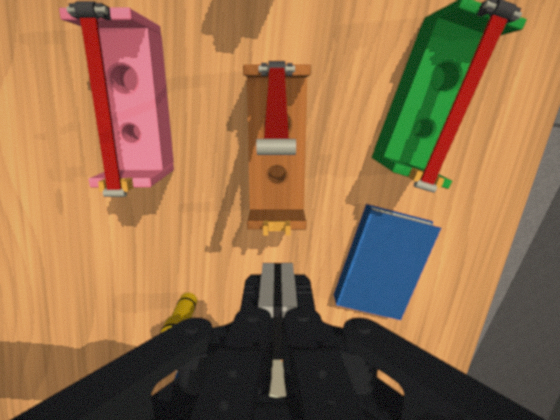

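Wrist view: the bar leans over the torch well with its pin at (277,147), and the penlight well is free at (277,173). Next I push the bar back.

```bash
python3 -m handwheel '[[[0,0,0,0,0.03,0,0],[0,0,0,0,0.03,0,0],[0,0,0,0,0.03,0,0],[0,0,0,0,0.03,0,0],[0,0,0,0,0,0,0],[0,0,0,0,0,0.013,0],[0,0,0,0,0,0.013,0],[0,0,0,0,0,0.013,0],[0,0,0,0,0,0.013,0],[0,0,0,0,0,0.013,0]]]'
python3 -m handwheel '[[[0,0,0,0,0,0.0136,0],[0,0,0,0,0,0.0136,0],[0,0,0,0,0,0.0136,0],[0,0,0,0,0,0.0136,0],[0,0,0,0,0,0.0136,0],[0,0,0,0,0,0,0],[0,0,0,0,0,-0.02,0.08],[0,0,0,0,-0.02,-0.03,0.08],[0,0,0,0,-0.02,-0.03,0.08],[0,0,0,0,0,-0.035,0.08]]]'
python3 - <<'E'
from h import *
st(); snap('side','s2'); snap('wrist','w2')
t=fit_holder('w2',(.5586,.1208,.1135))
for f in ('s2','w2'):
    t=(.5586,.1208,.1135)
    P=cloud(f)[load(f)['d']>0]; d=P[:,:2]-t[:2]; c,s=np.cos(t[2]),np.sin(t[2]); x=d[:,0]*c+d[:,1]*s;y=-d[:,0]*s+d[:,1]*c
    m=(P[:,2]>.16)&(abs(x)<.02)&(abs(y-.12)<.07)
    print('bar angle',np.median(np.arctan2(P[m,2]-.119,.091-y[m])),m.sum())
E
```

```text
time: 3.48
ee_pos: [0.5534, 0.1717, 0.2831]
tcp_rot: [-0.706, -0.042, 0.04, 0.706]
wrist_force: [-0.0, -0.9, -0.3]
finger_gap: 0.0002
time: 4.32
ee_pos: [0.5592, 0.1227, 0.326]
tcp_rot: [-0.706, -0.043, 0.038, 0.706]
wrist_force: [0.3, -1.0, 0.9]
finger_gap: 0.0486
4.3167 [0.5592 0.1227 0.326 ] 
 [[ 0.993  0.007 -0.115]
 [ 0.115  0.001  0.993]
 [ 0.007 -1.     0.001]] [ 0.3 -1.   0.9] 0.04859254794341129 [0.151 0.179 1.12  0.    1.835 0.036]
w2 holder [0.5574 0.1246 0.1143] 0.36133227446451416 9377 1278
bar angle 1.8317080632172114 297
bar angle 1.8800151770324764 1490
```

```bash
python3 -m handwheel '[[[0,0,0,-0.0165,0,-0.0293,0.085],[0,0,0,-0.0165,0,-0.0293,0.085],[0,0,0,-0.0165,0,-0.0293,0.085],[0,0,0,-0.0165,0,-0.0293,0.085],[0,0,0,-0.0165,0,-0.0293,0.085],[0,0,0,-0.0165,0,-0.0293,0.085],[0,0,0,-0.0165,0,-0.0293,0.085],[0,0,0,-0.0165,0,-0.0293,0.085],[0,0,0,-0.0165,0,-0.0293,0.085],[0,0,0,0,0,0,0.085]]]'
python3 -m handwheel '[[[0,0,0,0,0.017,0,0.085],[0,0,0,0,0.017,0,0.085],[0,0,0,0,0.017,0,0.085],[0,0,0,0,0.017,0,0.085],[0,0,0,0,0.017,0,0.085],[0,0,0,0,0.017,0,0.085],[0,0,0,0,0.017,0,0.085],[0,0,0,0,0.017,0,0.085],[0,0,0,0,0,0,0.085],[0,0,0,0,0,0,0.085]]]'
python3 - <<'E'
from h import *
st(); snap('wrist','w3')
P=cloud('w3');d=load('w3')['d']
for n,g in dict(torch=(.4415,-.156),pen=(.442,-.282)).items():
    m=(d>0)&(abs(P[...,2]-.1)<.004)&(np.hypot(P[...,0]-g[0],P[...,1]-g[1])<.025)
    p=P[m]
    if len(p)>5:
        c,r=cv2.minEnclosingCircle(p[:,:2].astype(np.float32)); print(n,len(p),np.round(c,4),r,np.round(np.median(p,0),4))
E
```

```text
time: 5.25
ee_pos: [0.4394, -0.1595, 0.3211]
tcp_rot: [0.706, 0.038, -0.039, -0.706]
wrist_force: [-0.4, 0.4, 0.4]
finger_gap: 0.0846
time: 6.08
ee_pos: [0.441, -0.1551, 0.1848]
tcp_rot: [-0.706, -0.04, 0.041, 0.706]
wrist_force: [-0.4, 0.6, 0.5]
finger_gap: 0.0852
6.0833 [ 0.441  -0.1551  0.1848] 
 [[ 0.993 -0.002 -0.114]
 [ 0.114  0.001  0.993]
 [-0.001 -1.     0.001]] [-0.4  0.6  0.5] 0.08518205173871009 [-0.417 -0.079  1.667  0.     1.555 -0.532]
torch 2875 [ 0.4421 -0.1554] 0.019480261951684952 [ 0.4419 -0.1538  0.1017]
pen 436 [ 0.4426 -0.28  ] 0.010403922758996487 [ 0.4427 -0.2756  0.1012]
```

View pics/w3.png

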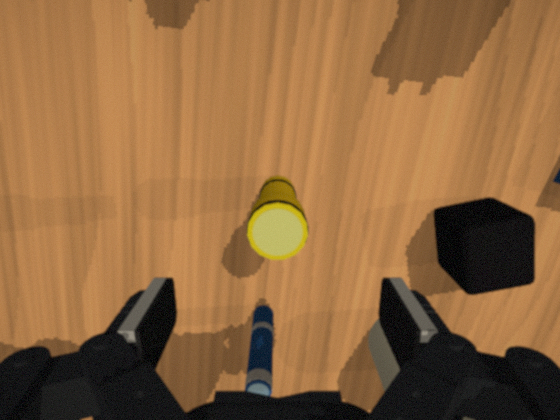

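Torch lens is at (277,231), centred between the jaws, and the pose agrees to about 1 mm (measured radius 19.5 mm against a true 19). Descend, grip and lift.

```bash
python3 -m handwheel '[[[0,0,0,0.001,0.016,0,0.085],[0,0,0,0,0.016,0,0.085],[0,0,0,0,0.016,0,0.085],[0,0,0,0,0.016,0,0.085],[0,0,0,0,0.016,0,0.085],[0,0,0,0,0.016,0,0.085],[0,0,0,0,0,0,0.085],[0,0,0,0,0,0,0.02],[0,0,0,0,0,0,0.02],[0,0,0,0,0,0,0.02]]]'
python3 -m handwheel '[[[0,0,0,0,0,0,0.02],[0,0,0,0,0,0,0.02],[0,0,0,0,0,0,0.02],[0,0,0,0,0,0,0.02],[0,0,0,0,-0.01,0,0.02],[0,0,0,0,-0.01,0,0.02],[0,0,0,0,-0.01,0,0.02],[0,0,0,0,-0.01,0,0.02],[0,0,0,0,0,0,0.02],[0,0,0,0,0,0,0.02]]]'
python3 - <<'E'
from h import *
st(); 
for f in('side','top'):
    snap(f,f+'4')
    P=cloud(f+'4');im=load(f+'4')['im'];h=cv2.cvtColor(im,cv2.COLOR_BGR2HSV)
    m=(load(f+'4')['d']>0)&(h[...,0]>22)&(h[...,0]<34)&(h[...,1]>150)&(np.hypot(P[...,0]-.442,P[...,1]+.155)<.04)
    print(f,m.sum(),np.round(np.percentile(P[m],[2,50,98],axis=0),4) if m.any() else '')
E
```

```text
time: 6.97
ee_pos: [0.4431, -0.156, 0.0911]
tcp_rot: [0.706, 0.041, -0.039, -0.706]
wrist_force: [-0.8, -0.1, 0.4]
finger_gap: 0.0512
time: 7.8
ee_pos: [0.4425, -0.1558, 0.1302]
tcp_rot: [0.706, 0.041, -0.04, -0.706]
wrist_force: [0.4, -0.2, -1.1]
finger_gap: 0.036
7.8 [ 0.4425 -0.1558  0.1302] 
 [[ 0.993  0.002 -0.114]
 [ 0.114 -0.001  0.993]
 [ 0.002 -1.    -0.001]] [ 0.4 -0.2 -1.1] 0.036024039249792174 [-0.417 -0.03   1.733  0.     1.437 -0.531]
side 459 [[ 0.4264 -0.1764  0.0505]
 [ 0.4412 -0.171   0.1141]
 [ 0.4582 -0.1415  0.1396]]
top 0
```

```bash
python3 -m handwheel '[[[0,0,0,0,-0.03,0,0.02],[0,0,0,0,-0.03,0,0.02],[0,0,0,0,-0.03,0,0.02],[0,0,0,0,-0.03,0,0.02],[0,0,0,0.0147,0,0.029,0.02],[0,0,0,0.0147,0,0.029,0.02],[0,0,0,0.0147,0,0.029,0.02],[0,0,0,0.0147,0,0.029,0.02],[0,0,0,0.0147,0,0.029,0.02],[0,0,0,0.0147,0,0.029,0.02]]]'
python3 -m handwheel '[[[0,0,0,0.0147,0,0.029,0.02],[0,0,0,0.0147,0,0.029,0.02],[0,0,0,0.0147,0,0.029,0.02],[0,0,0,0.0147,0,0.029,0.02],[0,0,0,0,0,0,0.02],[0,0,0,0,0,0,0.02],[0,0,0,0,0,0,0.02],[0,0,0,0,0,0,0.02],[0,0,0,0,0,0,0.02],[0,0,0,0,0,0,0.02]]]'
python3 - <<'E'
from h import *
st(); snap('wrist','w5')
t=fit_holder('w5',(.5586,.1212,.1135)); print(H2W(t,(0,.028,0)))
E
```

```text
time: 8.73
ee_pos: [0.51, 0.0289, 0.2485]
tcp_rot: [-0.706, -0.04, 0.041, 0.706]
wrist_force: [0.6, 0.6, -1.0]
finger_gap: 0.0361
time: 9.57
ee_pos: [0.5551, 0.1483, 0.2495]
tcp_rot: [-0.706, -0.04, 0.04, 0.706]
wrist_force: [0.4, 0.4, -1.6]
finger_gap: 0.0362
9.5667 [0.5551 0.1483 0.2495] 
 [[ 0.994  0.    -0.113]
 [ 0.113  0.     0.994]
 [ 0.    -1.     0.   ]] [ 0.4  0.4 -1.6] 0.03620455444851532 [0.197 0.193 1.255 0.    1.693 0.084]
w5 holder [0.5586 0.1218 0.1163] 0.23695384870502748 7080 876
[0.55531767 0.1496201  0.        ]
```

View pics/w5.png

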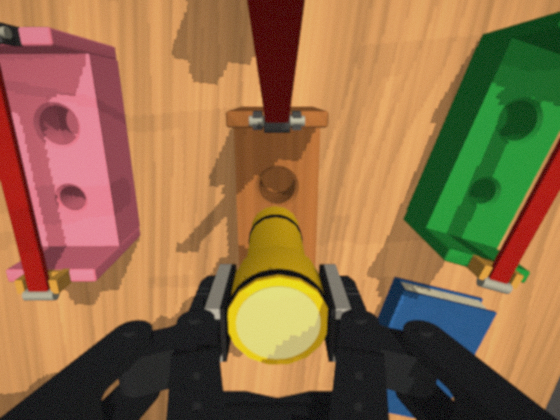

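```bash
python3 -m handwheel '[[[0,0,0,0,0.02,0.0008,0.02],[0,0,0,0,0.02,0,0.02],[0,0,0,0,0.02,0,0.02],[0,0,0,0,0.02,0,0.02],[0,0,0,0,0.008,0,0.02],[0,0,0,0,0,0,0.02],[0,0,0,0,0.005,0,0.02],[0,0,0,0,0.005,0,0.02],[0,0,0,0,0.005,0,0.02],[0,0,0,0,0,0,0.02]]]'
python3 - <<'E'
from h import *
st()
E
```

```text
time: 10.45
ee_pos: [0.5549, 0.15, 0.1458]
tcp_rot: [0.706, 0.04, -0.041, -0.706]
wrist_force: [-1.1, -0.4, -1.7]
finger_gap: 0.0365
10.45 [0.5549 0.15   0.1458] 
 [[ 0.993 -0.001 -0.114]
 [ 0.114 -0.     0.993]
 [-0.001 -1.     0.   ]] [-1.1 -0.4 -1.7] 0.03647050392659252 [0.2   0.25  1.398 0.    1.494 0.086]
```

```bash
python3 -m handwheel '[[[0,0,0,0,0.004,0,0.02],[0,0,0,0,0.004,0,0.02],[0,0,0,0,0.003,0,0.02],[0,0,0,0,0,0,0.02],[0,0,0,0,0,0,0.02],[0,0,0,0,0,0,0.02],[0,0,0,0,0,0,0.02],[0,0,0,0,0,0,0.02],[0,0,0,0,0,0,0.02],[0,0,0,0,0,0,0.02]]]'
```

```text
time: 11.28
ee_pos: [0.555, 0.15, 0.1354]
tcp_rot: [-0.706, -0.04, 0.04, 0.706]
wrist_force: [-0.2, 0.2, -1.6]
finger_gap: 0.0361
```

It's 10 mm into the well with no contact force. Going home.

```bash
python3 -m handwheel '[[[0,0,0,0,0.006,0,0.02],[0,0,0,0,0.006,0,0.02],[0,0,0,0,0.006,0,0.02],[0,0,0,0,0.006,0,0.02],[0,0,0,0,0.006,0,0.02],[0,0,0,0,0.003,0,0.02],[0,0,0,0,0.001,0,0.02],[0,0,0,0,0,0,0.02],[0,0,0,0,0,0,0.02],[0,0,0,0,0,0,0.02]]]'
```

```text
time: 12.12
ee_pos: [0.5551, 0.1501, 0.1014]
tcp_rot: [-0.706, -0.04, 0.04, 0.706]
wrist_force: [0.4, -0.2, -1.2]
finger_gap: 0.0364
```

```bash
python3 -m handwheel '[[[0,0,0,0,0,0,0.075],[0,0,0,0,0,0,0.075],[0,0,0,0,0,0,0.075],[0,0,0,0,0,0,0.075],[0,0,0,0,0,0,0.075],[0,0,0,0,-0.03,0,0.075],[0,0,0,0,-0.03,0,0.075],[0,0,0,0,-0.03,0,0.075],[0,0,0,0,-0.03,0,0.075],[0,0,0,0,-0.03,0,0.075]]]'
python3 -m handwheel '[[[0,0,0,-0.0124,0,-0.0319,0.085],[0,0,0,-0.0124,0,-0.0319,0.085],[0,0,0,-0.0124,0,-0.0319,0.085],[0,0,0,-0.0124,0,-0.0319,0.085],[0,0,0,-0.0124,0,-0.0319,0.085],[0,0,0,-0.0124,0,-0.0319,0.085],[0,0,0,-0.0124,0,-0.0319,0.085],[0,0,0,-0.0124,0,-0.0319,0.085],[0,0,0,-0.0124,0,-0.0319,0.085],[0,0,0,-0.0124,0,-0.0319,0.085]]]'
python3 -m handwheel '[[[0,0,0,-0.0124,0,-0.0319,0.085],[0,0,0,-0.0124,0,-0.0319,0.085],[0,0,0,-0.0124,0,-0.0319,0.085],[0,0,0,0,0.02,0,0.085],[0,0,0,0,0.02,0,0.085],[0,0,0,0,0.02,0,0.085],[0,0,0,0,0,0,0.085],[0,0,0,0,0,0,0.085],[0,0,0,0,0,0,0.085],[0,0,0,0,0,0,0.085]]]'
python3 - <<'E'
from h import *
st(); snap('wrist','w6'); snap('side','s6')
P=cloud('w6');d=load('w6')['d']
m=(d>0)&(abs(P[...,2]-.1)<.004)&(np.hypot(P[...,0]-.4426,P[...,1]+.28)<.025)
c,r=cv2.minEnclosingCircle(P[m][:,:2].astype(np.float32)); print(m.sum(),np.round(c,4),r)
im=cv2.imread('pics/s6.png'); cv2.imwrite('pics/s6c.png',cv2.resize(im[80:270,150:380],None,fx=3,fy=3,interpolation=2))
E
```

```text
time: 12.95
ee_pos: [0.5548, 0.15, 0.2529]
tcp_rot: [-0.706, -0.04, 0.04, 0.706]
wrist_force: [1.0, 0.0, 0.4]
finger_gap: 0.0748
time: 13.78
ee_pos: [0.4674, -0.1825, 0.2515]
tcp_rot: [0.706, 0.041, -0.04, -0.706]
wrist_force: [-0.3, -0.2, -0.0]
finger_gap: 0.085
time: 14.62
ee_pos: [0.4428, -0.2806, 0.1932]
tcp_rot: [0.707, 0.041, -0.04, -0.705]
wrist_force: [-0.6, 1.0, 0.8]
finger_gap: 0.0852
14.6167 [ 0.4428 -0.2806  0.1932] 
 [[ 0.993  0.002 -0.114]
 [ 0.114 -0.002  0.993]
 [ 0.002 -1.    -0.002]] [-0.6  1.   0.8] 0.08521461481195962 [-0.635  0.074  1.498  0.     1.567 -0.75 ]
779 [ 0.4416 -0.2806] 0.010564224794507027
```

View pics/s6c.png

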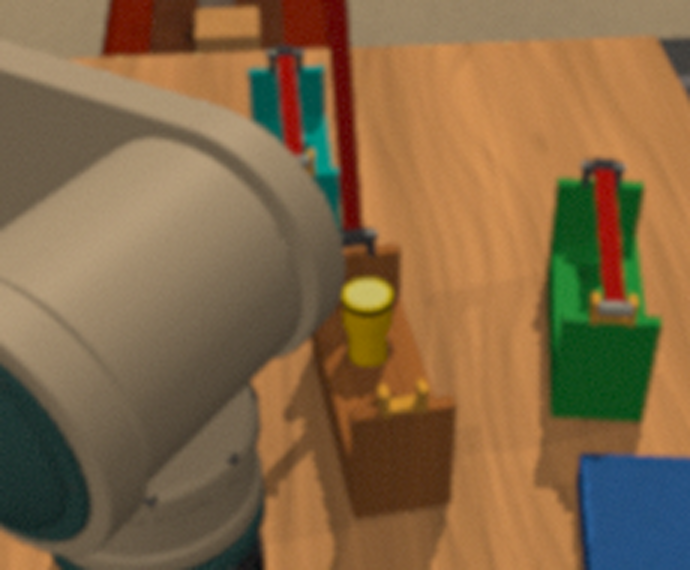

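The torch stands seated in the wooden holder, lens at (367,293) in the crop. The jaws are centred over the penlight, so I grip it next.

```bash
python3 -m handwheel '[[[0,0,0,-0.0005,0.02,0,0.085],[0,0,0,0,0.02,0,0.085],[0,0,0,0,0.02,0,0.085],[0,0,0,0,0.02,0,0.085],[0,0,0,0,0.016,0,0.085],[0,0,0,0,0.008,0,0.085],[0,0,0,0,0,0,0.085],[0,0,0,0,0,0,0.005],[0,0,0,0,0,0,0.005],[0,0,0,0,0,0,0.005]]]'
python3 -m handwheel '[[[0,0,0,0,0,0,0.005],[0,0,0,0,0,0,0.005],[0,0,0,0,0,0,0.005],[0,0,0,0,0,0,0.005],[0,0,0,0,0,0,0.005],[0,0,0,0,-0.01,0,0.005],[0,0,0,0,-0.01,0,0.005],[0,0,0,0,0,0,0.005],[0,0,0,0,0,0,0.005],[0,0,0,0,0,0,0.005]]]'
python3 - <<'E'
from h import *
st()
E
```

```text
time: 15.55
ee_pos: [0.4423, -0.2809, 0.0888]
tcp_rot: [0.707, 0.041, -0.04, -0.705]
wrist_force: [0.3, 0.3, -0.1]
finger_gap: 0.0515
time: 16.38
ee_pos: [0.4416, -0.2803, 0.1072]
tcp_rot: [-0.706, -0.04, 0.04, 0.706]
wrist_force: [-0.6, 1.0, -1.3]
finger_gap: 0.0181
16.3833 [ 0.4416 -0.2803  0.1072] 
 [[ 0.993  0.    -0.114]
 [ 0.114  0.     0.993]
 [ 0.    -1.     0.   ]] [-0.6  1.  -1.3] 0.018110594613136407 [-0.636  0.146  1.598  0.     1.398 -0.75 ]
```

```bash
python3 -m handwheel '[[[0,0,0,0,-0.035,0,0.005],[0,0,0,0,-0.035,0,0.005],[0,0,0,0,-0.035,0,0.005],[0,0,0,0,-0.035,0,0.005],[0,0,0,0.0135,0,0.029,0.005],[0,0,0,0.0135,0,0.029,0.005],[0,0,0,0.0135,0,0.029,0.005],[0,0,0,0.0135,0,0.029,0.005],[0,0,0,0.0135,0,0.029,0.005],[0,0,0,0.0135,0,0.029,0.005]]]'
python3 -m handwheel '[[[0,0,0,0.0135,0,0.029,0.005],[0,0,0,0.0135,0,0.029,0.005],[0,0,0,0.0135,0,0.029,0.005],[0,0,0,0.0135,0,0.029,0.005],[0,0,0,0.0135,0,0.029,0.005],[0,0,0,0.0135,0,0.029,0.005],[0,0,0,0,0,0,0.005],[0,0,0,0,0,0,0.005],[0,0,0,0,0,0,0.005],[0,0,0,0,0,0,0.005]]]'
python3 - <<'E'
from h import *
st(); snap('wrist','w7'); snap('top','t7')
for f in('w7','t7'):
    P=cloud(f);d=load(f)['d']
    m=(d>0)&(abs(P[...,2]-.11)<.004)&(np.hypot(P[...,0]-.5554,P[...,1]-.149)<.025)
    if m.sum()>5: c,r=cv2.minEnclosingCircle(P[m][:,:2].astype(np.float32)); print(f,'torch',m.sum(),np.round(c,4),r,np.median(P[m][:,2]))
P=cloud('w7');d=load('w7')['d']
m=(d>0)&(abs(P[...,2]-.26)<.008)&(np.hypot(P[...,0]-.563,P[...,1]-.084)<.02)
c,r=cv2.minEnclosingCircle(P[m][:,:2].astype(np.float32)); print('pen',m.sum(),np.round(c,4),r,np.median(P[m][:,2]))
E
```

```text
time: 17.22
ee_pos: [0.5023, -0.0967, 0.2467]
tcp_rot: [-0.706, -0.04, 0.041, 0.706]
wrist_force: [0.2, -0.6, -0.6]
finger_gap: 0.0181
time: 18.05
ee_pos: [0.5627, 0.0828, 0.2471]
tcp_rot: [0.706, 0.04, -0.04, -0.706]
wrist_force: [-0.1, -0.7, -0.6]
finger_gap: 0.0188
18.05 [0.5627 0.0828 0.2471] 
 [[ 0.994 -0.    -0.113]
 [ 0.113 -0.     0.994]
 [-0.    -1.    -0.   ]] [-0.1 -0.7 -0.6] 0.018764595213265352 [ 0.081  0.178  1.277 -0.     1.687 -0.032]
w7 torch 2415 [0.5539 0.1505] 0.01930762082338333 0.11079094131827882
t7 torch 146 [0.5523 0.1479] 0.01857779547572136 0.10905885087048205
pen 4247 [0.5626 0.0882] 0.019147245213389397 0.2597908496584343
```

View pics/w7.png

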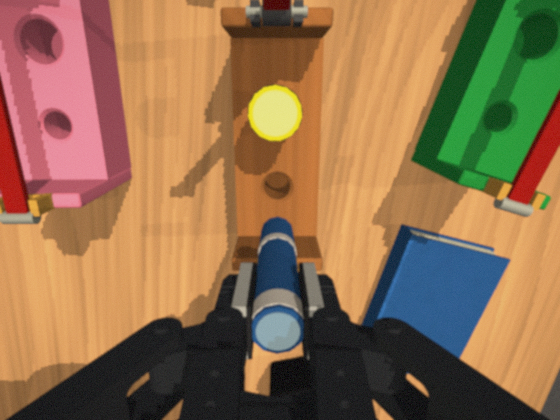

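The torch is home, with its top at 0.110 m. The penlight well shows at (277,184), the same relative place the torch well had, so I make the same +1 mm correction and descend.

```bash
python3 -m handwheel '[[[0,0,0,0,0.02,0.001,0.005],[0,0,0,0,0.02,0,0.005],[0,0,0,0,0.02,0,0.005],[0,0,0,0,0.02,0,0.005],[0,0,0,0,0.016,0,0.005],[0,0,0,0,0.005,0,0.005],[0,0,0,0,0.003,0,0.005],[0,0,0,0,0,0,0.005],[0,0,0,0,0,0,0.005],[0,0,0,0,0,0,0.005]]]'
python3 -m handwheel '[[[0,0,0,0,0.004,0,0.005],[0,0,0,0,0.003,0,0.005],[0,0,0,0,0,0,0.005],[0,0,0,0,0,0,0.005],[0,0,0,0,0,0,0.005],[0,0,0,0,0,0,0.005],[0,0,0,0,0,0,0.005],[0,0,0,0,0,0,0.005],[0,0,0,0,0,0,0.005],[0,0,0,0,0,0,0.005]]]'
```

```text
time: 18.98
ee_pos: [0.5634, 0.0847, 0.1448]
tcp_rot: [-0.706, -0.041, 0.039, 0.706]
wrist_force: [0.0, -0.5, 0.2]
finger_gap: 0.0184
time: 19.82
ee_pos: [0.5628, 0.0848, 0.1364]
tcp_rot: [-0.706, -0.04, 0.04, 0.706]
wrist_force: [0.9, -0.0, -0.7]
finger_gap: 0.0186
```

```bash
python3 -m handwheel '[[[0,0,0,0,0.006,0,0.005],[0,0,0,0,0.006,0,0.005],[0,0,0,0,0.006,0,0.005],[0,0,0,0,0.006,0,0.005],[0,0,0,0,0.006,0,0.005],[0,0,0,0,0.005,0,0.005],[0,0,0,0,0.002,0,0.005],[0,0,0,0,0,0,0.005],[0,0,0,0,0,0,0.005],[0,0,0,0,0,0,0.005]]]'
```

```text
time: 20.65
ee_pos: [0.563, 0.0848, 0.0996]
tcp_rot: [-0.706, -0.041, 0.04, 0.706]
wrist_force: [0.5, -0.7, -1.4]
finger_gap: 0.0183
```

```bash
python3 -m handwheel '[[[0,0,0,0,0,0,0.06],[0,0,0,0,0,0,0.06],[0,0,0,0,0,0,0.06],[0,0,0,0,0,0,0.06],[0,0,0,0,0,0,0.06],[0,0,0,0,-0.03,0,0.06],[0,0,0,0,-0.035,0,0.06],[0,0,0,0,-0.035,0,0.06],[0,0,0,0,-0.035,0,0.06],[0,0,0,0,-0.035,0,0.06]]]'
python3 -m handwheel '[[[0,0,0,0,-0.035,0,0.06],[0,0,0,0,-0.035,0,0],[0,0,0,0,-0.035,0,0],[0,0,0,0,0,0,0],[0,0,0,0,0,0,0],[0,0,0,0,0,0,0],[0,0,0,0,0,0,0],[0,0,0,0,0,0,0],[0,0,0,0,0,0,0],[0,0,0,0,0,0,0]]]'
python3 - <<'E'
from h import *
st(); snap('wrist','w8'); snap('side','s8')
t=fit_holder('w8',(.5586,.1212,.1135)); c,s=np.cos(.1135),np.sin(.1135)
P=cloud('w8');d=load('w8')['d']
for n,g in dict(torch=(.5554,.149),pen=(.563,.084)).items():
    m=(d>0)&(abs(P[...,2]-.11)<.005)&(np.hypot(P[...,0]-g[0],P[...,1]-g[1])<.025)
    if m.sum()>5: k,r=cv2.minEnclosingCircle(P[m][:,:2].astype(np.float32)); print(n,m.sum(),np.round(k,4),r,np.median(P[m][:,2]))
for f in('w8','s8'):
    P=cloud(f)[load(f)['d']>0]; e=P[:,:2]-(.5586,.1212); x=e[:,0]*c+e[:,1]*s;y=-e[:,0]*s+e[:,1]*c
    m=(P[:,2]>.16)&(abs(x)<.02)&(abs(y-.12)<.07)
    print('bar',np.median(np.arctan2(P[m,2]-.119,.091-y[m])) if m.any() else 0,m.sum())
E
```

```text
time: 21.48
ee_pos: [0.5625, 0.0848, 0.2711]
tcp_rot: [-0.706, -0.04, 0.04, 0.706]
wrist_force: [1.2, 0.5, 0.1]
finger_gap: 0.0599
time: 22.32
ee_pos: [0.5627, 0.0848, 0.3735]
tcp_rot: [-0.706, -0.04, 0.041, 0.706]
wrist_force: [-0.9, -0.4, 0.1]
finger_gap: 0.0001
22.3167 [0.5627 0.0848 0.3735] 
 [[ 0.993 -0.001 -0.114]
 [ 0.114 -0.     0.993]
 [-0.001 -1.     0.   ]] [-0.9 -0.4  0.1] 6.941292313648147e-05 [ 0.085  0.191  1.013  0.     1.939 -0.03 ]
w8 holder [0.5587 0.1219 0.1138] 0.3779967935831847 7440 1034
torch 1104 [0.554  0.1507] 0.019321080297231674 0.11076860622948677
pen 280 [0.5637 0.0851] 0.010313109494745731 0.11067353952962922
bar 1.8284403477846543 490
bar 1.8384975187073902 511
```

View pics/w8.png

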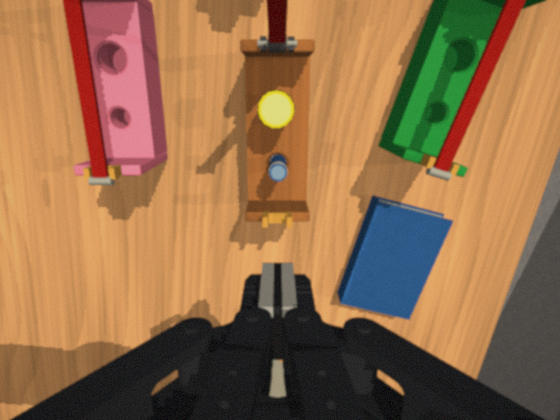

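Torch and penlight are both seated (lens tops at 0.111 m, discs at (276,110) and (277,168)); the bar is still at 1.83. Next, round behind the bar and swing it down.

```bash
python3 -m handwheel '[[[0,0,0,0,0,0.034,0],[0,0,0,0,0,0.034,0],[0,0,0,0,0,0.034,0],[0,0,0,0,0,0.034,0],[0,0,0,0,0,0.034,0],[0,0,0,0,0,0.034,0],[0,0,0,0,0,0.034,0],[0,0,0,0,0,0,0],[0,0,0,0,0,0,0],[0,0,0,0,0,0,0]]]'
python3 -m handwheel '[[[0,0,0,0,0.031,0,0],[0,0,0,0,0.031,0,0],[0,0,0,0,0.031,0,0],[0,0,0,0,0,0,0],[0,0,0,0,0,-0.016,0],[0,0,0,0,0,-0.016,0],[0,0,0,0,0,-0.016,0],[0,0,0,0,0,-0.016,0],[0,0,0,0,0,-0.016,0],[0,0,0,0,0,-0.015,0]]]'
python3 - <<'E'
from h import *
s,r=st(); e=s['ee_pos'][:2]-np.array([.5587,.1215]); print('holder xy',e@[np.cos(.1138),np.sin(.1138)],e@[-np.sin(.1138),np.cos(.1138)])
E
```

```text
time: 23.25
ee_pos: [0.5358, 0.321, 0.3741]
tcp_rot: [0.706, 0.04, -0.04, -0.706]
wrist_force: [-0.7, -1.1, 0.5]
finger_gap: -0.0
time: 24.08
ee_pos: [0.5475, 0.2245, 0.2849]
tcp_rot: [-0.705, -0.042, 0.038, 0.706]
wrist_force: [0.5, 0.3, -0.2]
finger_gap: -0.0001
24.0833 [0.5475 0.2245 0.2849] 
 [[ 0.994  0.005 -0.112]
 [ 0.112  0.002  0.994]
 [ 0.005 -1.     0.001]] [ 0.5  0.3 -0.2] -0.00014787831547257053 [ 0.327  0.234  1.139 -0.     1.764  0.214]
holder xy 0.0005697683605806518 0.10362483391052503
```

```bash
python3 -m handwheel '[[[0,0,0,0,0.001,-0.0119,0],[0,0,0,0,0.0015,-0.0119,0],[0,0,0,0,0.003,-0.0136,0],[0,0,0,0,0.004,-0.0135,0],[0,0,0,0,0.006,-0.0126,0],[0,0,0,0,0.0062,-0.0126,0],[0,0,0,0,0.008,-0.0111,0],[0,0,0,0,0.009,-0.0111,0],[0,0,0,0,0.0105,-0.0093,0],[0,0,0,0,0.0105,-0.0092,0]]]'
python3 -m handwheel '[[[0,0,0,0,0.012,-0.007,0],[0,0,0,0,0.0122,-0.0069,0],[0,0,0,0,0.0133,-0.0045,0],[0,0,0,0,0.0133,-0.0044,0],[0,0,0,0,0.0138,-0.0017,0],[0,0,0,0,0.0139,-0.0017,0],[0,0,0,0,0,0,0],[0,0,0,0,0,0,0],[0,0,0,0,0,0,0],[0,0,0,0,0,0,0]]]'
python3 - <<'E'
from h import *
s,r=st(); e=s['ee_pos'][:2]-np.array([.5587,.1215]); print('holder xy',e@[np.cos(.1138),np.sin(.1138)],e@[-np.sin(.1138),np.cos(.1138)])
E
```

```text
time: 24.92
ee_pos: [0.5598, 0.1098, 0.2202]
tcp_rot: [-0.706, -0.04, 0.04, 0.706]
wrist_force: [-0.2, -0.0, -0.5]
finger_gap: -0.0002
time: 25.75
ee_pos: [0.5634, 0.0847, 0.1439]
tcp_rot: [-0.706, -0.041, 0.04, 0.706]
wrist_force: [-1.0, -1.1, 6.9]
finger_gap: -0.0001
25.75 [0.5634 0.0847 0.1439] 
 [[ 0.993  0.003 -0.114]
 [ 0.114  0.     0.993]
 [ 0.003 -1.    -0.   ]] [-1.  -1.1  6.9] -5.330549132612297e-05 [ 0.084  0.235  1.419  0.     1.485 -0.03 ]
holder xy 0.000497445335620274 -0.037105150104726446
```

Fz = 6.9 N, so the bar has reached the bottom. A slight extra press, then retreat and check.

```bash
python3 -m handwheel '[[[0,0,0,0,0.001,0,0],[0,0,0,0,0.001,0,0],[0,0,0,0,0,0,0],[0,0,0,0,0,0,0],[0,0,0,0,0,0,0],[0,0,0,0,0,0,0],[0,0,0,0,0,0,0],[0,0,0,0,0,0,0],[0,0,0,0,0,0,0],[0,0,0,0,0,0,0]]]'
python3 -m handwheel '[[[0,0,0,0,-0.01,0,0],[0,0,0,0,-0.03,0,0],[0,0,0,0,-0.03,0,0],[0,0,0,0,-0.03,0,0],[0,0,0,0,-0.03,0,0],[0,0,0,0,-0.03,-0.03,0],[0,0,0,0,-0.03,-0.03,0],[0,0,0,0,-0.03,-0.03,0],[0,0,0,0,0,-0.03,0],[0,0,0,0,0,0,0]]]'
python3 - <<'E'
from h import *
st(); snap('wrist','w9'); snap('side','s9'); snap('top','t9')
c,s=np.cos(.1135),np.sin(.1135)
for f in('w9','s9','t9'):
    z=load(f);P=cloud(f);h=cv2.cvtColor(z['im'],cv2.COLOR_BGR2HSV)
    e=P[...,:2]-(.5586,.1212); x=e[...,0]*c+e[...,1]*s;y=-e[...,0]*s+e[...,1]*c
    m=(z['d']>0)&((h[...,0]<8)|(h[...,0]>172))&(h[...,1]>170)&(abs(x)<.007)&(abs(y)<.08)&(P[...,2]>.09)
    if m.sum()>9:
        k=np.polyfit(y[m],P[...,2][m],1); print(f,m.sum(),'slope angle',-k[0],'z',np.median(P[...,2][m]))
a=cv2.imread('pics/w9.png'); b=cv2.imread('pics/s9.png')[90:270,200:400]
cv2.imwrite('pics/c9.png',np.hstack([a[:, :400],cv2.resize(b,(400,420))]))
E
```

```text
time: 26.58
ee_pos: [0.5635, 0.0847, 0.1437]
tcp_rot: [0.706, 0.042, -0.039, -0.706]
wrist_force: [-6.7, -1.3, 16.0]
finger_gap: -0.0004
time: 27.42
ee_pos: [0.5769, -0.0375, 0.3605]
tcp_rot: [0.707, 0.04, -0.038, -0.705]
wrist_force: [-0.3, -0.6, 0.0]
finger_gap: 0.0002
27.4167 [ 0.5769 -0.0375  0.3605] 
 [[ 0.994  0.003 -0.109]
 [ 0.109 -0.002  0.994]
 [ 0.003 -1.    -0.002]] [-0.3 -0.6  0. ] 0.00024469860795463494 [-0.128  0.209  1.018 -0.002  1.912 -0.238]
w9 1447 slope angle -0.002794970470708541 z 0.12082938484355574
s9 277 slope angle -0.0007858354704520444 z 0.11987595072519476
t9 359 slope angle 0.00042707689433236915 z 0.1208368229063662
```

View pics/c9.png

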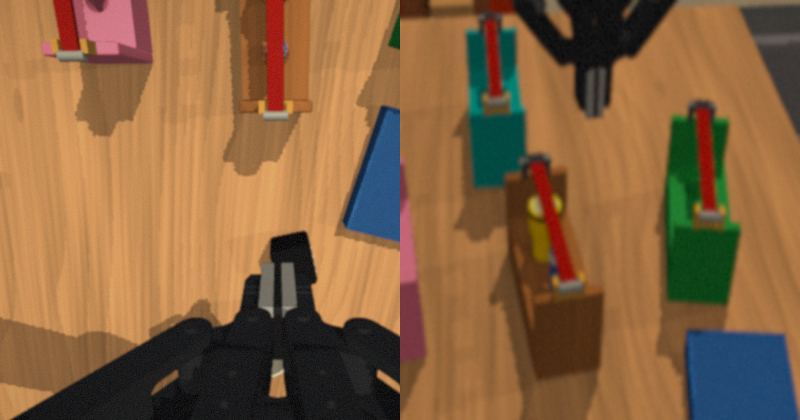

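The bar is level in the catch, with its pin at (275,114) in the wrist half of the picture, and torch and penlight sit beneath it. The arm is clear, so I hand in.

```bash
python3 -c "
from cell import env; print(env.sign_off())"
```

```text
the job is handed in; nothing more can be done
None
```

The job is done and handed in at about 27.6 s; hand-in reports no verdict. I swung the bar back to about 1.83 rad, put the torch and then the penlight into their wells without contact force, and swung the bar down into the catch.

- **Torch and penlight:** before I closed the bar, both lens tops read 0.111 m, against 0.110 m expected. Both were within about 2 mm of the well axes. I did not re-measure them under the closed bar, but they are visible in place there.
- **Bar:** all three cameras put it within 0.003 rad of level at the end. It took a 16 N press, and the arm was clear, with the wrist force back near 0 N.
- **Mug, charger and book:** the arm made no contact near them, but I did not measure their positions again at the end.
- **Disagreement:** the cameras differed by up to about 3 mm in y on the holder. I followed the wrist camera, and both insertions bore that out.

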